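# Release an order puck and catch it on the chute

## Task

Press the dispenser's release paddle with one finger so that the sprung order puck pops out, and trap the puck with the other finger in the upper half of the chute, keeping the paddle down until it has come to rest against your finger. Then ease the puck down the chute, always with your finger in front of it, until it rests at the lip of the chute, and take the hand away. Do not let the puck run down freely, do not pick it up, and leave everything else on the counter where it stands.

Things in the scene. Friction and masses are not known exactly. Their poses are not given: they have to be found in the camera images.
- dispenser: Fixed wooden chute, 200 mm long, floor falling at 24 degrees (0.445 per unit of horizontal distance) to an open mouth. Origin: centre of its underside; z up, +x uphill (puck runs to -x), +y the paddle's side. Channel y -27 to +27 mm, floor at height 8 + 0.445*(x+92) mm. Side cheeks, 6 mm thick, stand 16 mm over the floor, at the rear (x over +40) up to 120 mm over the counter.
- catch_spot (a point): Point on the chute floor's centre line, 36.5 mm above the counter, at x -28, y 0 of the dispenser: the place for the trapping finger, level with the paddle's middle. A fingertip 12 to 16 mm above the floor here stops the puck clear of the gate (puck centre about x +13); led on parallel to the floor it passes over the lip.
- paddle_top (a point): Centre of the top of the release paddle, a dark flat plate 60 mm (along the chute) x 40 mm, parallel to the chute floor, at x -28, y +60 of the dispenser, over a wooden pod 24 mm high (x -51 to -5, y +40 to +80). It moves with the paddle: at rest 20 mm higher than catch_spot, fully down 8 mm higher, so a finger that presses it puts an equally long other finger into the channel.
- gate (a point): Top of the gate before it sinks (fixed point): a steel plate 30 mm wide that stands 8 mm out of the chute floor at x +33 of the dispenser, in front of the puck, and sinks with the paddle. A spring plunger behind the puck (15 mm stroke, 0.7 N) pops it out.
- lip (a point): Top middle of the rounded lip, 4 mm high, that crosses the chute's mouth at x -82 of the dispenser. Beyond it, and beside the cheeks apart from the pod, the counter is free.
- paddle (a joint): Travel of the release paddle straight down: 0 at rest, 0.012 m fully down; sprung, 1.5 N to start and 4.5 N fully down, comes up again when let go. The puck is released somewhere between 0.004 and 0.009 m. As the plate slopes, the uphill edge of a flat fingertip touches first: one 18 mm wide touches when its middle is 4 mm above the plate.
- puck: The order puck: round flat black plastic disc, 50 mm in diameter, 22 mm thick, about 100 g, so slippery that it slides down the chute by itself if nothing stops it. Origin: centre of its underside, z out of its top. It starts in the rear of the chute at x +61 of the dispenser, behind the gate. At rest against the lip its centre is at about x -56.
- tea_light: Bystander: tea light, 38 mm in diameter, 15 mm high, stands near the chute's mouth. Origin under its centre.
- card_log_1: Bystander: price card in a slice of log, 27 x 50 x 84 mm. Origin under its centre.
- dough_timer: Bystander: round kitchen timer, 64 mm wide, 56 mm high. Origin under its centre.
- enamel_cup: Bystander: green and white cup, 64 x 89 x 48 mm with its handle to its -y. Origin under its centre.
- console_jar: Bystander: big jar with a red lid, 80 mm wide, 145 mm high. Origin under its centre.
- tape_dispenser: Bystander: black desk tape dispenser, 38 x 131 x 66 mm, long along its y. Origin under its centre.

How it is judged:
By the outcome, as a careful person would: the job done as asked, in the order asked, and still so for the second after the job is handed in, with the robot touching nothing.
It also fails if it takes over 40 s, if anything falls off the work surface, if the arm or the gripper's body presses on something with over 40 N, if the wrist force passes 120 N, or if a joint passes its speed limit or range.

## Robot

A 6-joint arm with a two-finger parallel gripper is mounted at the origin on a cart in front of the work surface, level with it; the furniture and walls round the work are solid. World frame = base frame: x ahead of the robot, y to its left, z up, the work surface at z = 0. Lengths are in mm, angles in rad, forces in N, time in s.
With the tool pointing down it reaches from about 225 to 725 mm from the base axis. Payload 3.1 kg.
Tool frame: the origin (TCP) lies at the very end of the fingers, on their centre line; the grasp point (between the pads) lies 19 mm behind it; z points along the fingers, x is the direction in which the jaws open and shut, and the axes are right-handed (so a half turn about z gives the same grasp; the last joint's range is limited). The gripper opens to 85 mm and grips with 20 to 120 N. Pads are 22 mm wide; open, the fingers measure 114 mm over their backs; the gripper's body (76 mm by 85 mm) begins 54 mm behind the grasp point. The pads swing forward as they close: fully open they stand 13 mm farther back than shut.
Start: joints at [-1.364, 0.048, 0.099, 1.622, 0, 1.443], TCP at [172.489, -495.848, 231.312] pointing down, gripper open.
Joint ranges: [-2.91, 2.91], [-0.99, 1.94], [-1.21, 1.42], [-2.12, 2.29], [-1.49, 1.47], [-3.14, 3.14]. Speed limits (rad/s): [2.79, 2.79, 3.14, 3.14, 3.14, 3.14].

## Interface

Orientations are given as a rotation vector (axis times angle).
In Python, from plant import r, cams gives the robot as it stands.
- The arm moves only by the tool move_arm, never from a script. Its argument "deltas" is a list of rows, each a list of 4 numbers: the shift along the tool's x, y, z in m, then the turn about the tool's z in degrees. A call has 1 to 5 rows; each row shifts and turns the pose as measured when the row begins, along the tool's axes as they then stand; what a row does not reach is not made up. A row lasts 1/12 s, in which the tool goes at most 41.7 mm and 7.16 degrees, less where a joint would pass 70% of its speed; a pose out of reach is approached as far as the arm can. A call is refused whole if a number of a shift passes 0.0417 or a number of a turn 7.16, either way. A call with a gripper value outside its range is refused whole. "grip" is the gripper's target within -1 to 1 (shut at 1, half-way at 0, fully open at -1), set as the call begins (left out, the last holds). The fingers move at their own pace and stop on an object; "force" is the grip in N (left out, the last holds). Time passes only in rows, so rows that do not move let the fingers close. It gives the time, the measured TCP pose, the force and the opening at its end, in the units of the state.
- r.get_obs(): the state, without advancing time (a new reading comes with each control period).
- cams.read_camera(name): name is "scene" or "top"; returns a dict with "pixels" (480x640x3 uint8, blue, green, red), "depth" (480x640 float32, mm along the optical axis (not along the pixel's ray), 0 where there is no reading), "mtx" (3x3 intrinsics, pixels), "R" (3x3) and "t" (3): a world point X has camera coordinates R X + t. Camera axes: x right, y down, z forward; pixel columns grow to the right and rows downward; lengths in mm; the calibration is good to about 2 mm. A picture is of the moment at which its call begins.
- r.hand_in(): hands the job in, once; it reports no verdict.
The state is a dict: "t": time; "joints": joint angles; "joint_velocities": joint speeds; "joint_efforts": joint torques, N m; "tool_pos": TCP position; "eef_rot": TCP orientation; "wrist_force": force on the tool from outside, world axes, zero at the start; "ft_torque": the same for the moment, N m; "width": opening from 0.0 (shut) to 1.0 (fully open).
Only numpy, scipy, OpenCV 4.12 (cv2) and the standard library are available. Lean on these libraries where they do the work, as an engineer would, in place of code of your own. Each camera call takes 0.05 s, during which the arm holds its last target.

## Working session

There is one attempt and no reset: what is moved stays moved. The work goes in short steps, Python scripts to look and compute and a tool call to move; the robot and the scene stay as the last step left them, time stands still between calls to the robot, and variables do not carry over. Pictures are saved under pics/ and viewed, and the job is handed in when it is done.

Besides the shell and the picture viewer there is one more tool, called after ">>>" as name([rows], argument=value, ...), one row to a line, values as JSON. move_arm: Moves the arm, as the interface text tells. Its arguments: {"type":"object","properties":{"deltas":{"type":"array","items":{"type":"array","items":{"type":"number"}}},"grip":{"type":"number"},"force":{"type":"number"}},"required":["deltas"]}

```bash
mkdir -p pics; ls; python3 - <<'E'
from plant import r,cams
import cv2,numpy as np
o=r.get_obs();print(o)
for n in("scene","top"):
    c=cams.read_camera(n);cv2.imwrite(f"pics/{n}0.png",c["pixels"]);print(n,c["mtx"],c["R"],c["t"])
E
```

```text
pics
{'t': 0.0, 'joints': array([-1.36379741e+00,  4.87229963e-02,  9.75769161e-02,  1.62201960e+00,
        1.36658120e-05,  1.44298318e+00]), 'joint_velocities': array([ 0.00087697, -0.00011667,  0.00072754,  0.00067069,  0.0004703 ,
       -0.00176287]), 'joint_efforts': array([ 9.41539292e-04, -3.38773942e+01,  3.20020258e+01,  2.01318593e-02,
       -4.30806153e-05, -2.74298280e-06]), 'tool_pos': array([ 172.36669996, -495.23568631,  230.121133  ]), 'eef_rot': array([-2.55921499,  1.81930024,  0.00271783]), 'wrist_force': array([ 0.01814282,  0.93173315, -0.23062493]), 'ft_torque': array([-0.03563208,  0.02994573, -0.02653217]), 'width': 0.9981483993112253}
scene [[518.4246064    0.         320.3405581 ]
 [  0.         518.4246064  238.43981348]
 [  0.           0.           1.        ]] [[-0.91214714 -0.40986098  0.00125612]
 [-0.24665774  0.54648493 -0.8003213 ]
 [ 0.32733402 -0.73032061 -0.59957005]] [463.0813771  251.04184993 859.53589843]
top [[485.85422079   0.         322.91983175]
 [  0.         485.85422079 243.23146354]
 [  0.           0.           1.        ]] [[ 0.01658776 -0.99958406 -0.02359142]
 [-0.99911716 -0.01565997 -0.03898299]
 [ 0.03859734  0.02421723 -0.99896135]] [ -85.79615372  539.14120038 1250.42069321]
```

View pics/scene0.png

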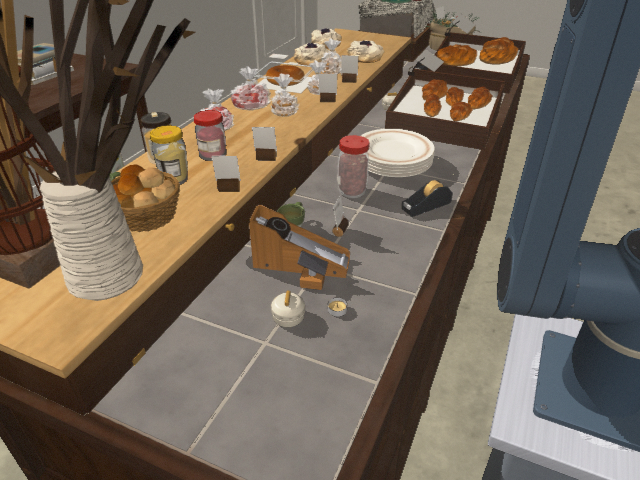

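View pics/top0.png

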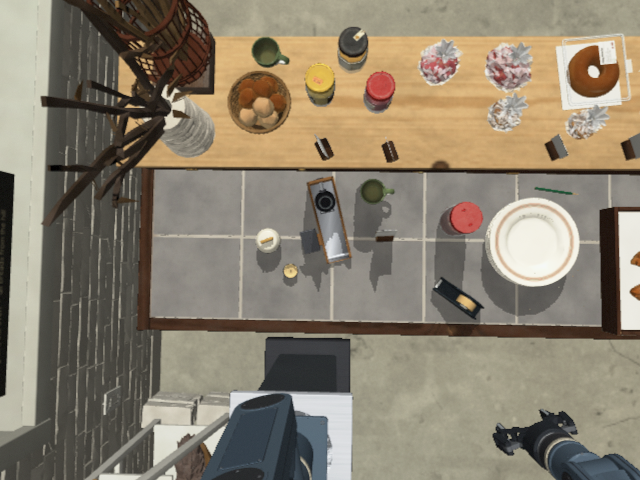

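Scene view: the chute is at about (295,250) and the paddle at (312,270). Top view: chute from (322,180) at the rear to (337,262) at the mouth, paddle on the left at (311,243), tea light at (290,271). I'll enlarge it and measure.

```bash
python3 - <<'E'
from plant import r,cams
import cv2,numpy as np
c=cams.read_camera("top");p=c["pixels"]
cv2.imwrite("pics/top1.png",cv2.resize(p[165:290,240:400],None,fx=4.8,fy=4.8,interpolation=cv2.INTER_CUBIC))
c=cams.read_camera("scene");p=c["pixels"]
cv2.imwrite("pics/scene1.png",cv2.resize(p[190:330,230:390],None,fx=4.2,fy=4.2,interpolation=cv2.INTER_CUBIC))
E
```

```text
(no output)
```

View pics/top1.png

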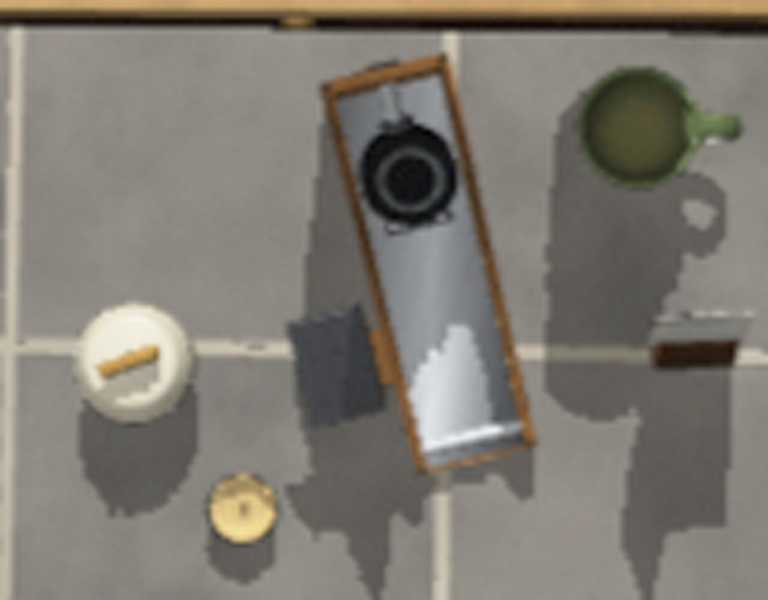

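View pics/scene1.png

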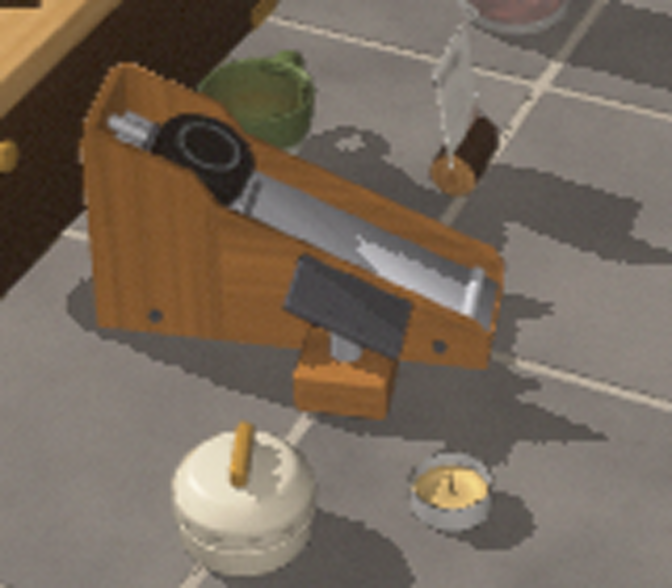

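```bash
cat > h.py <<'E'
import numpy as np
from plant import r,cams
from scipy.spatial.transform import Rotation as Ro
def ray(c,u,v,z):
    d=c["R"].T@np.linalg.solve(c["mtx"],[u,v,1.]);o=-c["R"].T@c["t"]
    return o+d*(z-o[2])/d[2]
def rigid(L,W):
    L=np.array(L,float)[:,:2];W=np.array(W)[:,:2];a,b=L-L.mean(0),W-W.mean(0)
    th=np.arctan2((a[:,0]*b[:,1]-a[:,1]*b[:,0]).sum(),(a*b).sum())
    R=np.array([[np.cos(th),-np.sin(th)],[np.sin(th),np.cos(th)]]);t=W.mean(0)-R@L.mean(0)
    return th,t,W-(L@R.T+t)
E
python3 - <<'E'
from h import *
import cv2
ct=cams.read_camera("top");cs=cams.read_camera("scene")
fl=lambda x:8+.445*(x+92)
c,s=27.4,12.2
L=[(52,0,fl(61)+20.1),(-28+c,80,56.5+s),(-28+c,40,56.5+s),(-28-c,40,56.5-s),(-28-c,80,56.5-s),(100,33,120),(100,-33,120),(-82,27,fl(-82)+4),(-82,-27,fl(-82)+4)]
T=[(409,178),(288,322),(362,306),(385,408),(310,428),(322,88),(447,57),(423,443),(521,424)]
W=[ray(ct,(x+.5)/4.8-.5+240,(y+.5)/4.8-.5+165,l[2]) for (x,y),l in zip(T,L)]
th,t,e=rigid(L,W);print("top",th,np.degrees(th),t);print(e.round(1))
S=[(212,150),(305,256),None,None,(405,355)]
S=[(305,256),(411,306),(402,356),(285,308)]
L2=[L[2],L[3],L[4],L[1]]
W2=[ray(cs,(x+.5)/4.2-.5+230,(y+.5)/4.2-.5+190,l[2]) for (x,y),l in zip(S,L2)]
th2,t2,e2=rigid(L2,W2);print("scene",np.degrees(th2),t2);print(e2.round(1))
R=np.array([[np.cos(th),-np.sin(th)],[np.sin(th),np.cos(th)]])
print("scene err under top fit",[ (w[:2]-(R@np.array(l[:2])+t)).round(1) for w,l in zip(W2,L2)])
for n,p in dict(catch=(-28,0),pad=(-28,60),mid=(-28,30),lip=(-82,0)).items(): print(n,R@np.array(p)+t)
# depth check
for n,(x,y) in dict(pad=(337,367),floor=(400,260),counter=(200,250)).items():
    u,v=(x+.5)/4.8-.5+240,(y+.5)/4.8-.5+165
    d=ct["depth"][int(round(v)),int(round(u))];P=ct["R"].T@(np.linalg.solve(ct["mtx"],[u,v,1])*d-ct["t"]);print(n,P.round(1))
    print((R.T@(P[:2]-t)).round(1))
o=r.get_obs();print(Ro.from_rotvec(o["eef_rot"]).as_matrix().round(3),o["tool_pos"])
E
```

```text
top 0.26308746149804024 15.073801186648248 [588.2829639  -95.53382645]
[[-0.6 -0.1]
 [-1.  -1.9]
 [-2.6 -1.3]
 [-1.5  1. ]
 [-2.2  1.6]
 [ 2.8 -1.1]
 [ 1.9  0.9]
 [ 3.1  0.6]
 [ 0.1  0.3]]
scene 15.99258934805666 [586.37532135 -93.5150221 ]
[[-2.  -0.2]
 [ 0.8  1.3]
 [ 0.9 -1.5]
 [ 0.4  0.5]]
scene err under top fit [array([-4.6,  1.6]), array([-1.5,  2.3]), array([-2. , -0.7]), array([-2.7,  2.1])]
catch [ 561.24639779 -102.81559084]
pad [545.64261696 -44.88009201]
mid [553.44450737 -73.84784142]
lip [ 509.10444884 -116.85899358]
pad [543.4 -45.5  58.9]
[-30.3  60. ]
floor [599.9 -77.2  55.8]
[16.  14.6]
counter [ 491.8 -107.6 1268.1]
[-96.3  13.4]
[[ 0.329 -0.944 -0.   ]
 [-0.944 -0.329  0.001]
 [-0.001 -0.    -1.   ]] [ 172.44468346 -495.64233159  230.88918095]
```

Both views agree to about 2–4 mm: dispenser origin near (587.5,-95), yaw about 15.2°. The depth map also puts the paddle at x -30, y 60, z 59, as expected. Next I'll move over it high up, with the jaws half closed so the finger centres are about 60 mm apart.

>>> move_arm([
  [-0.018, -0.033, 0, 0.8],
  [-0.018, -0.033, 0, 0.8],
  [-0.018, -0.033, 0, 0.8],
  [-0.018, -0.033, 0, 0.8],
  [-0.018, -0.033, 0, 0.8],
], grip=-0.07, force=40)

```text
t: 0.72
tool_pos: [301.9, -361.8, 228.3]
eef_rot: [2.476, -1.931, -0.003]
wrist_force: [1.3, 0.6, 0.4]
width: 0.542
```

>>> move_arm([
  [-0.018, -0.033, 0, 0],
  [-0.018, -0.033, 0, 0],
  [-0.018, -0.033, 0, 0],
  [-0.018, -0.033, 0, 0],
  [-0.018, -0.033, 0, 0],
])

```text
t: 1.13
tool_pos: [445.3, -227.1, 228.4]
eef_rot: [2.473, -1.934, 0.001]
wrist_force: [-0.1, -0.2, 0.4]
width: 0.532
```

```bash
cat >> h.py <<'E'
TH=np.radians(15.3);O=np.array([587.5,-94.9])
RD=np.array([[np.cos(TH),-np.sin(TH)],[np.sin(TH),np.cos(TH)]])
def rep(x,y,z):
    o=r.get_obs();M=Ro.from_rotvec(o["eef_rot"]).as_matrix();p=o["tool_pos"]
    print("t",o["t"],"disp xyz",(RD.T@(p[:2]-O)).round(1),p[2].round(1),"yaw of tool x vs -y disp",np.degrees(np.arctan2(M[1,0],M[0,0])-(TH-np.pi/2)).round(2),"tilt",M[:,2].round(4),"w",o["width"],"F",o["wrist_force"].round(2))
    w=np.array([*(O+RD@[x,y]),z]);print("tool delta mm",(M.T@(w-p)).round(1))
E
python3 -c "
from h import *
rep(-29,30,150)"
```

```text
t 1.1333 disp xyz [-172.1  -89.9] 228.4 yaw of tool x vs -y disp -1.34 tilt [-8.0e-04 -2.5e-03 -1.0e+00] w 0.5321071027028637 F [-0.08 -0.18  0.44]
tool delta mm [-123.4 -140.3   78. ]
```

>>> move_arm([
  [-0.024, -0.028, 0.003, -0.5],
  [-0.024, -0.028, 0.003, -0.4],
  [-0.024, -0.028, 0.003, -0.4],
  [-0.024, -0.028, 0.003, 0],
  [-0.024, -0.028, 0.003, 0],
])

```text
t: 1.55
tool_pos: [556.2, -67.5, 213.2]
eef_rot: [2.497, -1.904, 0.008]
wrist_force: [0.1, -0.5, 0.3]
width: 0.533
```

```bash
python3 -c "
from h import *
rep(-29,30,130)"
```

```text
t 1.55 disp xyz [-22.9  34.7] 213.2 yaw of tool x vs -y disp 0.04 tilt [ 0.0031 -0.0049 -1.    ] w 0.5326294915256007 F [ 0.07 -0.54  0.3 ]
tool delta mm [ 4.3  6.2 83.2]
```

>>> move_arm([
  [0.002, 0.003, 0.03, 0],
  [0.002, 0.003, 0.03, 0],
  [0, 0, 0.015, 0],
  [0, 0, 0, 0],
  [0, 0, 0, 0],
])

```text
t: 1.97
tool_pos: [557.3, -62.9, 135.3]
eef_rot: [-2.511, 1.883, -0.011]
wrist_force: [-0.1, 0.7, 0.9]
width: 0.532
```

```bash
cat > look.py <<'E'
import sys
from h import *
import cv2
n=sys.argv[1]
ct=cams.read_camera("top");cs=cams.read_camera("scene")
a=cv2.resize(ct["pixels"][165:290,260:380],(480,500),interpolation=cv2.INTER_CUBIC)
b=cv2.resize(cs["pixels"][190:330,240:360],(428,500),interpolation=cv2.INTER_CUBIC)[:, :320] if 0 else cv2.resize(cs["pixels"][195:325,245:360],(320*500//362,500),interpolation=cv2.INTER_CUBIC)
im=np.hstack([a,b]);print(im.shape)
cv2.imwrite(f"pics/{n}.png",im[:, :920]if im.shape[1]<=800 else cv2.resize(im,(800,int(im.shape[0]*800/im.shape[1]))))
E
python3 look.py l1;python3 -c "
from h import *
rep(-29,30,100)"
```

```text
(500, 921, 3)
t 2.0667 disp xyz [-20.4  38.3] 136.4 yaw of tool x vs -y disp 0.92 tilt [ 0.0089 -0.0022 -1.    ] w 0.5361860759326762 F [ 0.51 -0.73  1.37]
tool delta mm [ 8.   9.1 36.3]
```

View pics/l1.png

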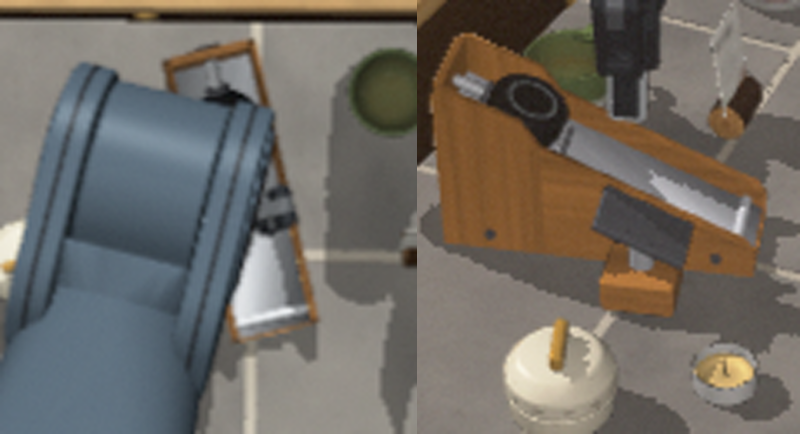

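>>> move_arm([
  [0.004, 0.005, 0.018, 0.5],
  [0.004, 0.004, 0.018, 0.4],
  [0, 0, 0, 0],
])

```text
t: 2.32
tool_pos: [555.8, -75.8, 106.4]
eef_rot: [-2.489, 1.903, -0.03]
wrist_force: [-1.3, -0.6, -0.3]
width: 0.532
```

```bash
python3 -c "
from h import *
rep(-29,30,66)"
```

```text
t 2.3167 disp xyz [-25.5  26.8] 106.4 yaw of tool x vs -y disp -0.09 tilt [ 0.0205 -0.0052 -0.9998] w 0.53238224149197 F [-1.29 -0.6  -0.33]
tool delta mm [-3.7  4.2 40.3]
```

>>> move_arm([
  [-0.001, 0.001, 0.008, 0],
  [-0.001, 0.001, 0.008, 0],
  [0, 0.001, 0.008, 0],
  [0, 0, 0.004, 0],
  [0, 0, 0, 0],
])

```text
t: 2.73
tool_pos: [556.9, -76.3, 83.0]
eef_rot: [-2.484, 1.901, -0.045]
wrist_force: [0.4, 0.6, -0.1]
width: 0.535
```

```bash
python3 -c "
from h import *
rep(-29,30,66)
for i in range(3):
  cams.read_camera('top');rep(-29,30,66)"
```

```text
t 2.7333 disp xyz [-24.6  26. ] 83.0 yaw of tool x vs -y disp -0.18 tilt [ 0.0309 -0.0074 -0.9995] w 0.5354811758284677 F [ 0.4   0.58 -0.07]
tool delta mm [-4.2  4.8 16.8]
t 2.7833 disp xyz [-24.5  26. ] 83.3 yaw of tool x vs -y disp -0.17 tilt [ 0.0311 -0.0075 -0.9995] w 0.5354991959728874 F [-0.83 -0.48 -0.34]
tool delta mm [-4.2  4.9 17.1]
t 2.8333 disp xyz [-24.4  25.9] 83.6 yaw of tool x vs -y disp -0.17 tilt [ 0.0316 -0.0076 -0.9995] w 0.5403643273178322 F [0.61 0.53 0.22]
tool delta mm [-4.4  5.2 17.4]
t 2.8833 disp xyz [-24.2  25.8] 83.9 yaw of tool x vs -y disp -0.17 tilt [ 0.0321 -0.0077 -0.9995] w 0.530654961575861 F [-0.13  0.26 -0.73]
tool delta mm [-4.5  5.4 17.7]
```

>>> move_arm([
  [-0.003, 0.003, 0.004, 0],
  [-0.002, 0.003, 0.004, 0],
  [0, 0, 0.003, 0],
])

```text
t: 3.13
tool_pos: [551.6, -73.1, 73.8]
eef_rot: [-2.483, 1.9, -0.052]
wrist_force: [-0.0, -0.5, 0.9]
width: 0.53
```

```bash
python3 -c "
from h import *
rep(-29,30,66)";python3 look.py l2
```

```text
t 3.1333 disp xyz [-28.9  30.5] 73.8 yaw of tool x vs -y disp -0.15 tilt [ 0.0354 -0.0085 -0.9993] w 0.5300976589577205 F [-0.01 -0.47  0.89]
tool delta mm [0.3 0.4 7.8]
(500, 921, 3)
```

View pics/l2.png

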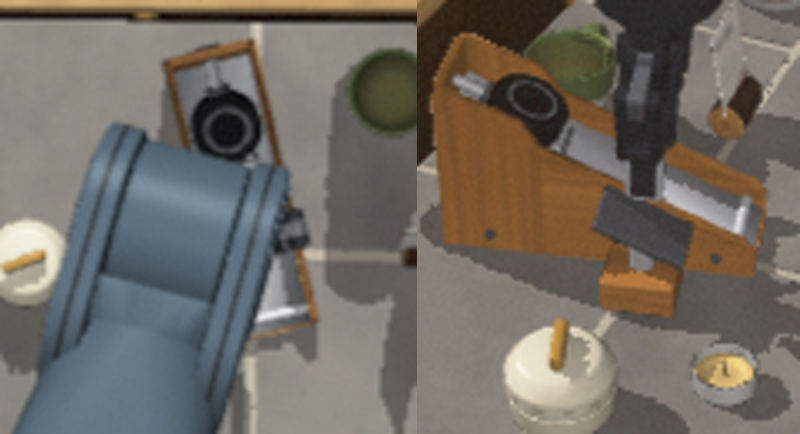

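```bash
python3 -c "
from h import *
c=cams.read_camera('scene')
for z in (74,78,82):
  print(z,(RD.T@(ray(c,313.5,253.4,z)[:2]-O)).round(1))
rep(-29,30,66)
import cv2
cv2.imwrite('pics/z1.png',cv2.resize(c['pixels'][200:280,270:370],None,fx=7,fy=7,interpolation=cv2.INTER_CUBIC))
"
```

```text
74 [-28.9  54. ]
78 [-29.8  59. ]
82 [-30.6  63.9]
t 3.2833 disp xyz [-28.8  30.3] 73.6 yaw of tool x vs -y disp -0.16 tilt [ 0.035  -0.0085 -0.9994] w 0.538231085151858 F [ 0.08 -0.36  0.2 ]
tool delta mm [0.1 0.4 7.6]
```

View pics/z1.png

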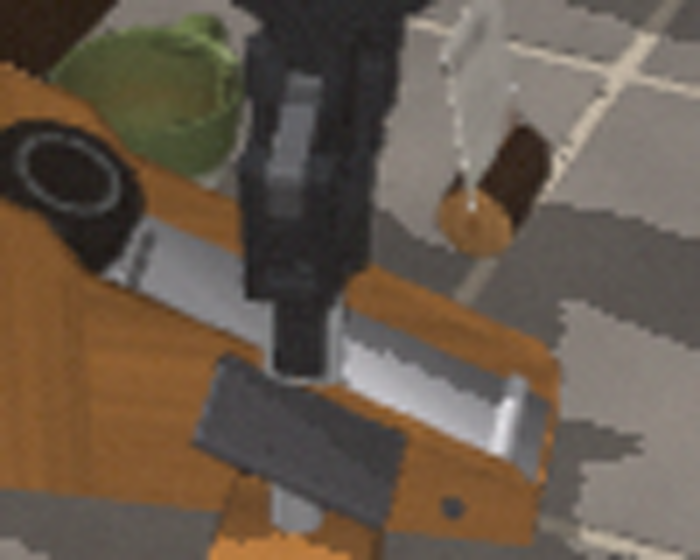

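>>> move_arm([
  [0, 0, 0.006, 0],
  [0, 0, 0.005, 0],
  [0, 0, 0, 0],
])

```text
t: 3.53
tool_pos: [552.8, -73.5, 62.2]
eef_rot: [-2.483, 1.9, -0.054]
wrist_force: [-0.1, -0.5, -0.3]
width: 0.538
```

```bash
python3 -c "
from h import *
rep(-29,30,44)"
```

```text
t 3.5333 disp xyz [-27.9  29.8] 62.2 yaw of tool x vs -y disp -0.17 tilt [ 0.0364 -0.0088 -0.9993] w 0.5376416230725819 F [-0.1  -0.51 -0.31]
tool delta mm [-0.6  1.7 18.1]
```

>>> move_arm([
  [0, 0.001, 0.009, 0],
  [0, 0.001, 0.008, 0],
])

```text
t: 3.7
tool_pos: [553.6, -74.3, 46.4]
eef_rot: [-2.48, 1.898, -0.059]
wrist_force: [-1.9, 0.7, 15.1]
width: 0.536
```

```bash
python3 -c "
from h import *
rep(-29,30,43)"
```

```text
t 3.7 disp xyz [-27.3  28.8] 46.4 yaw of tool x vs -y disp -0.16 tilt [ 0.0412 -0.0087 -0.9991] w 0.5358753873936564 F [-1.89  0.74 15.1 ]
tool delta mm [-1.2  1.8  3.3]
```

>>> move_arm([
  [0, 0, 0, 0],
  [0, 0, 0, 0],
  [0, 0, 0, 0],
])

```text
t: 3.95
tool_pos: [553.4, -74.4, 47.0]
eef_rot: [-2.48, 1.897, -0.06]
wrist_force: [-1.3, 0.2, 4.2]
width: 0.532
```

```bash
python3 -c "
from h import *
rep(-29,30,43)";python3 look.py l3
```

```text
t 3.95 disp xyz [-27.5  28.8] 47.0 yaw of tool x vs -y disp -0.16 tilt [ 0.0416 -0.0084 -0.9991] w 0.5324218471652807 F [-1.25  0.17  4.17]
tool delta mm [-1.3  1.6  3.9]
(500, 921, 3)
```

View pics/l3.png

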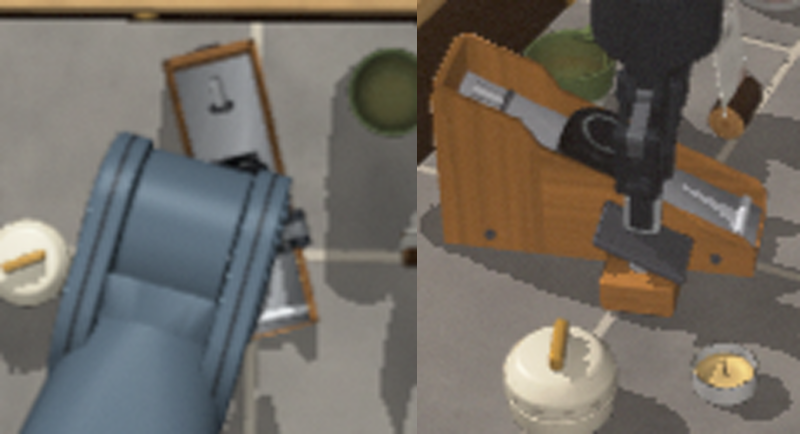

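The puck left its seat and now sits behind the finger in the chute, at (600,138) in the right panel. The paddle is down. I'll hold and check that it's at rest.

>>> move_arm([
  [0, 0, 0.001, 0],
  [0, 0, 0.001, 0],
  [0, 0, 0, 0],
  [0, 0, 0.001, 0],
])

```text
t: 4.38
tool_pos: [553.5, -74.3, 46.5]
eef_rot: [-2.48, 1.897, -0.06]
wrist_force: [-2.7, 0.6, 9.5]
width: 0.535
```

```bash
python3 -c "
from h import *
rep(-29,30,43)
import cv2
c=cams.read_camera('scene')
cv2.imwrite('pics/z2.png',cv2.resize(c['pixels'][200:280,270:370],None,fx=7,fy=7,interpolation=cv2.INTER_CUBIC))
u=245+(600-417)/383*115;v=195+135/434*130
print((RD.T@(ray(c,u,v,74.8)[:2]-O)).round(1))
"
```

```text
t 4.3833 disp xyz [-27.4  28.8] 46.5 yaw of tool x vs -y disp -0.14 tilt [ 0.0422 -0.0083 -0.9991] w 0.5354604030761745 F [-2.7   0.58  9.54]
tool delta mm [-1.3  1.7  3.4]
[8.6 0.3]
```

View pics/z2.png

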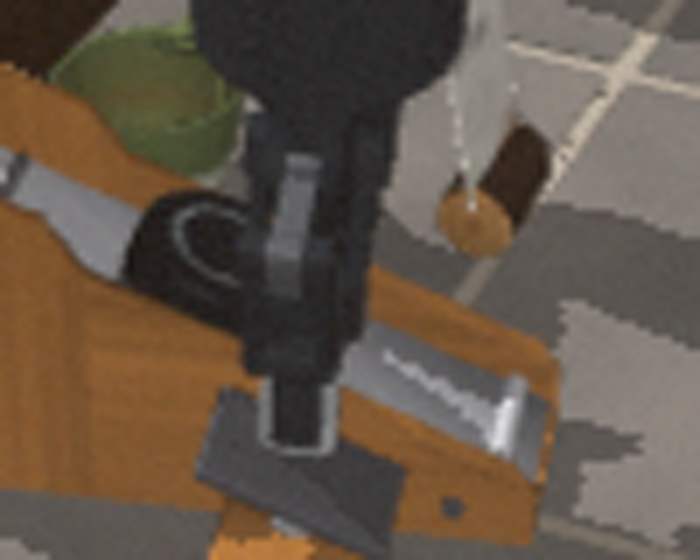

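The puck is trapped at rest, centre near x +15, with the paddle down. Now I'll ease it down parallel to the floor.

>>> move_arm([
  [0, 0.002, 0.001, 0],
  [0, 0.003, 0.0012, 0],
  [0, 0.003, 0.0012, 0],
  [0, 0.003, 0.0012, 0],
])

```text
t: 4.77
tool_pos: [547.0, -77.1, 43.7]
eef_rot: [-2.475, 1.892, -0.071]
wrist_force: [0.4, 0.5, 4.2]
width: 0.533
```

```bash
python3 -c "
from h import *
rep(-29,30,43)"
```

```text
t 4.7667 disp xyz [-34.3  27.8] 43.7 yaw of tool x vs -y disp -0.11 tilt [ 0.0518 -0.0076 -0.9986] w 0.5330672526813582 F [0.4  0.49 4.21]
tool delta mm [-2.2 -5.3  0.9]
```

>>> move_arm([
  [-0.0005, 0.004, 0.0017, 0],
  [-0.0005, 0.004, 0.0017, 0],
  [-0.0005, 0.004, 0.0016, 0],
  [-0.0005, 0.004, 0.0016, 0],
])

```text
t: 5.1
tool_pos: [532.9, -80.5, 37.3]
eef_rot: [-2.472, 1.891, -0.08]
wrist_force: [0.9, 0.2, 4.8]
width: 0.533
```

```bash
python3 -c "
from h import *
rep(-29,30,43)"; python3 look.py l4
```

```text
t 5.1 disp xyz [-48.8  28.3] 37.3 yaw of tool x vs -y disp -0.14 tilt [ 0.0581 -0.009  -0.9983] w 0.5330448422658449 F [0.94 0.15 4.77]
tool delta mm [ -1.6 -20.1  -4.7]
(500, 921, 3)
```

View pics/l4.png

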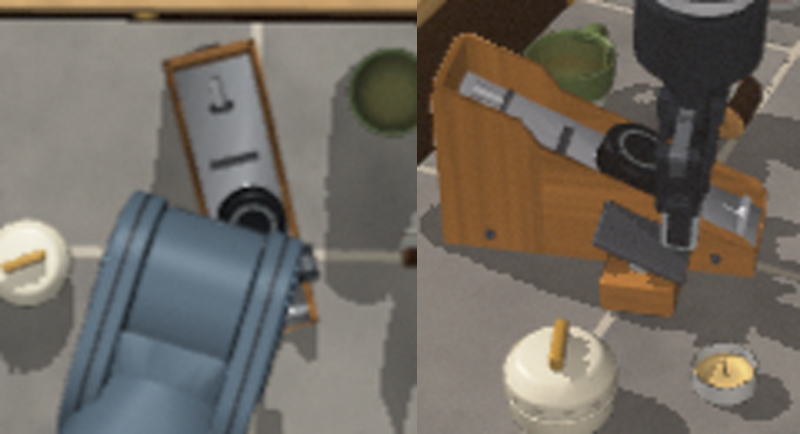

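Tracking well: the puck touches the finger, which is still 10 mm (TCP) above the floor. I'll check the tea light's clearance before the lower end.

```bash
python3 -c "
from h import *
c=cams.read_camera('top')
P=ray(c,243.5/4.8-.5+240,510.5/4.8-.5+165,15);print(P,(RD.T@(P[:2]-O)).round(1))
rep(-110,29,6+9)"
```

```text
[467.60227837   5.95924872  15.        ] [-89.  128.9]
t 5.25 disp xyz [-49.8  28.5] 36.8 yaw of tool x vs -y disp -0.15 tilt [ 0.0555 -0.0093 -0.9984] w 0.5356919029888528 F [-1.   -0.28  4.03]
tool delta mm [-0.8 61.2 18.7]
```

>>> move_arm([
  [0, 0.003, 0.001, 0],
  [0, 0.004, 0.0015, 0],
  [0, 0.004, 0.0015, 0],
  [0, 0.004, 0.0015, 0],
])

```text
t: 5.58
tool_pos: [518.1, -84.5, 30.4]
eef_rot: [-2.473, 1.89, -0.08]
wrist_force: [-0.3, -1.2, 4.7]
width: 0.534
```

```bash
python3 -c "
from h import *
rep(-100,29,14.5)"
```

```text
t 5.5833 disp xyz [-64.2  28.3] 30.4 yaw of tool x vs -y disp -0.12 tilt [ 0.0577 -0.0086 -0.9983] w 0.5339540669840364 F [-0.26 -1.24  4.66]
tool delta mm [-1.  36.6 13.9]
```

>>> move_arm([
  [0, 0.003, 0.0012, 0],
  [0, 0.004, 0.0014, 0],
  [0, 0.003, 0.0012, 0],
])

```text
t: 5.83
tool_pos: [504.3, -87.2, 23.0]
eef_rot: [-2.476, 1.893, -0.071]
wrist_force: [-0.7, 0.2, -0.3]
width: 0.533
```

```bash
python3 -c "
from h import *
rep(-100,29,14.5)"; python3 look.py l5
```

```text
t 5.8333 disp xyz [-78.2  29.4] 23.0 yaw of tool x vs -y disp -0.12 tilt [ 0.0508 -0.0083 -0.9987] w 0.5329334802062565 F [-0.66  0.16 -0.29]
tool delta mm [ 0.2 22.2  7.4]
(500, 921, 3)
```

View pics/l5.png

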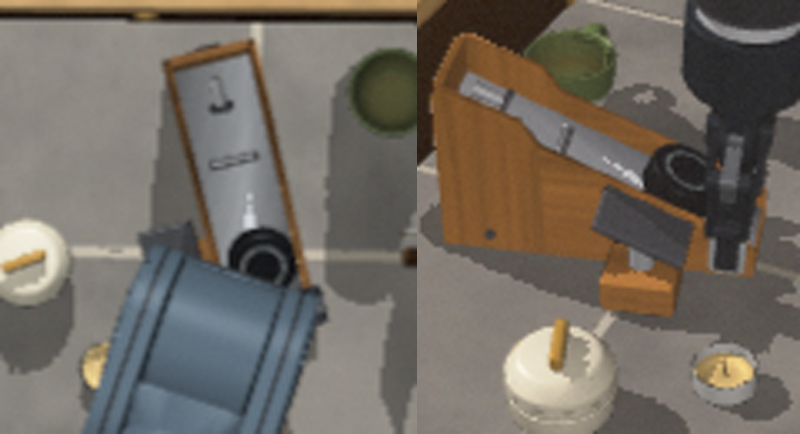

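Paddle is up again, and the puck is still against the finger.

>>> move_arm([
  [0, 0.002, 0.0004, 0],
  [0, 0.003, 0.001, 0],
  [0, 0.003, 0.001, 0],
  [0, 0.003, 0.001, 0],
])

```text
t: 6.27
tool_pos: [491.6, -89.8, 16.7]
eef_rot: [-2.477, 1.894, -0.065]
wrist_force: [0.1, -0.4, 0.2]
width: 0.535
```

```bash
python3 -c "
from h import *
rep(-110,29,14.5)"; python3 look.py l6
```

```text
t 6.2667 disp xyz [-91.1  30.2] 16.7 yaw of tool x vs -y disp -0.11 tilt [ 0.0471 -0.0072 -0.9989] w 0.5353084477465113 F [ 0.09 -0.43  0.2 ]
tool delta mm [ 1.2 19.   1.4]
(500, 921, 3)
```

View pics/l6.png

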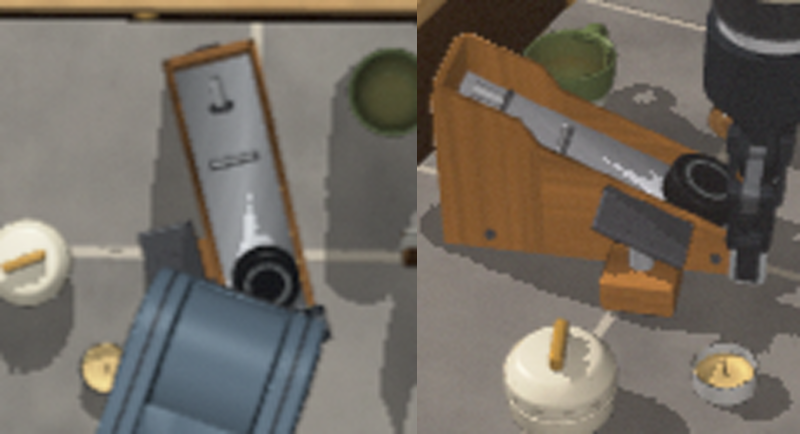

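>>> move_arm([
  [0, 0.002, 0.0005, 0],
  [0, 0.002, 0.0004, 0],
  [0, 0.002, 0.0003, 0],
  [0, 0.002, 0, 0],
  [0, 0.002, 0, 0],
])

```text
t: 6.78
tool_pos: [481.8, -92.7, 15.3]
eef_rot: [-2.477, 1.893, -0.067]
wrist_force: [-0.5, 0.4, -0.2]
width: 0.536
```

```bash
python3 -c "
from h import *
rep(-110,29,14.5)"; python3 look.py l7
```

```text
t 6.7833 disp xyz [-101.3   30. ] 15.3 yaw of tool x vs -y disp -0.11 tilt [ 0.0483 -0.0073 -0.9988] w 0.5357541782715431 F [-0.49  0.43 -0.15]
tool delta mm [1.  8.7 0.4]
(500, 921, 3)
```

View pics/l7.png

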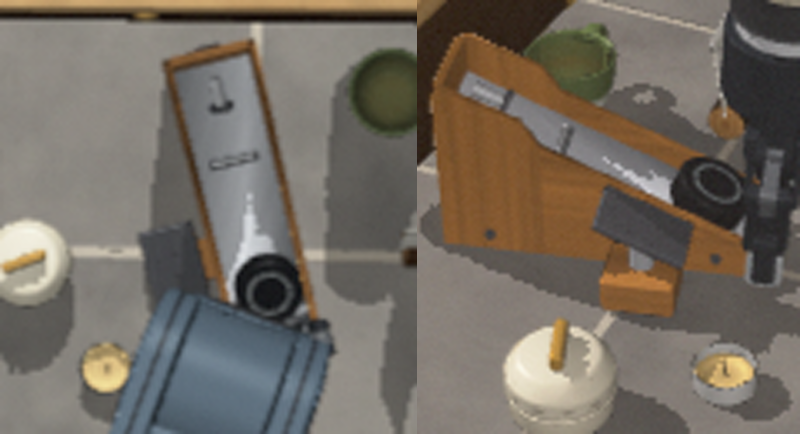

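>>> move_arm([
  [0, 0.003, 0, 0],
  [0, 0.003, 0, 0],
  [0, 0.003, -0.001, 0],
  [0, 0.004, -0.001, 0],
  [0, 0.004, -0.001, 0],
])

```text
t: 7.3
tool_pos: [464.5, -97.5, 17.9]
eef_rot: [-2.477, 1.892, -0.068]
wrist_force: [0.2, -0.6, 0.2]
width: 0.534
```

```bash
python3 -c "
from h import *
rep(-110,29,14.5)"; python3 look.py l8
```

```text
t 7.3 disp xyz [-119.3   29.9] 17.9 yaw of tool x vs -y disp -0.09 tilt [ 0.049  -0.0075 -0.9988] w 0.5344899398141275 F [ 0.23 -0.57  0.19]
tool delta mm [ 0.9 -9.1  3.9]
(500, 921, 3)
```

View pics/l8.png

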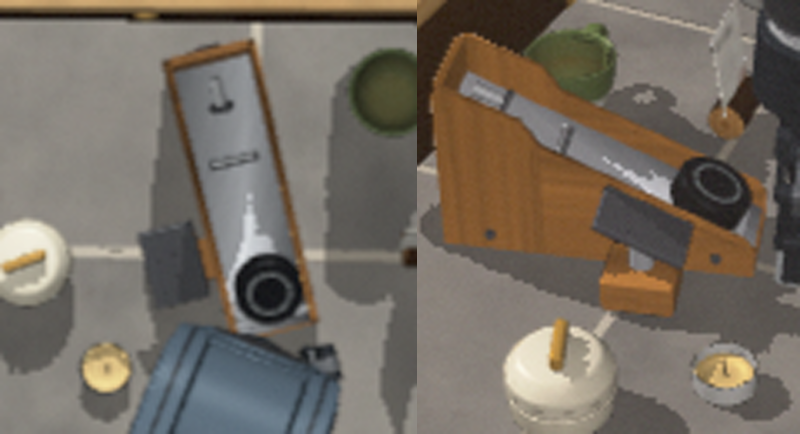

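The puck stays at the lip at (268,288), clear of the finger. Now I'll back off and lift.

>>> move_arm([
  [0, 0.01, -0.01, 0],
  [0, 0.01, -0.02, 0],
  [0, 0.005, -0.03, 0],
  [0, 0.005, -0.03, 0],
  [0, 0, -0.03, 0],
])

```text
t: 7.82
tool_pos: [421.5, -102.2, 131.2]
eef_rot: [-2.48, 1.896, -0.04]
wrist_force: [0.7, -0.1, -0.6]
width: 0.534
```

>>> move_arm([
  [0, 0, -0.02, 0],
  [0, 0, -0.01, 0],
  [0, 0, 0, 0],
  [0, 0, 0, 0],
  [0, 0, 0, 0],
])

```text
t: 8.23
tool_pos: [424.1, -104.0, 169.9]
eef_rot: [-2.476, 1.894, -0.062]
wrist_force: [0.1, 0.4, -0.2]
width: 0.533
```

```bash
python3 look.py l9; python3 -c "
from h import *
import cv2
rep(-110,29,14.5)
c=cams.read_camera('top');p=c['pixels'];cv2.imwrite('pics/t9.png',p)
# puck top centre from the dark blob
m=(p.max(2)<60).astype('uint8');m[:225]=0;m[262:]=0;m[:,:318]=0;m[:,350:]=0
n,l,s,ce=cv2.connectedComponentsWithStats(m);print(s,ce.round(1))
i=1+s[1:,4].argmax();P=ray(c,*ce[i],8+.445*36+15);print('puck ~',(RD.T@(P[:2]-O)).round(1))
"
```

```text
(500, 921, 3)
t 8.3333 disp xyz [-160.6   34.8] 168.9 yaw of tool x vs -y disp -0.15 tilt [ 0.0436 -0.0047 -0.999 ] w 0.5337787604840255 F [-0.27  0.21  0.21]
tool delta mm [  3.2 -44.3 156.4]
[[     0      0    640    480 306952]
 [   328    238     19     20    168]
 [   318    244      1      2      2]
 [   333    245     10     10     75]
 [   319    247      1      3      3]] [[319.5 239.5]
 [336.9 246.6]
 [318.  244.5]
 [337.2 249.1]
 [319.  248. ]]
puck ~ [-59.   -3.1]
```

View pics/l9.png

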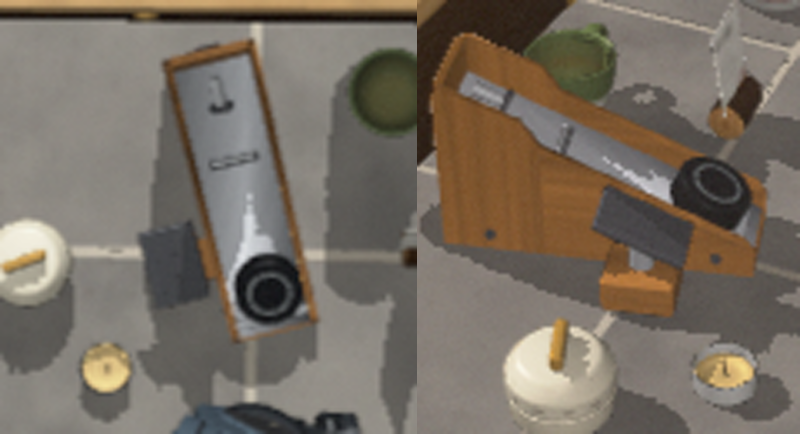

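View pics/t9.png

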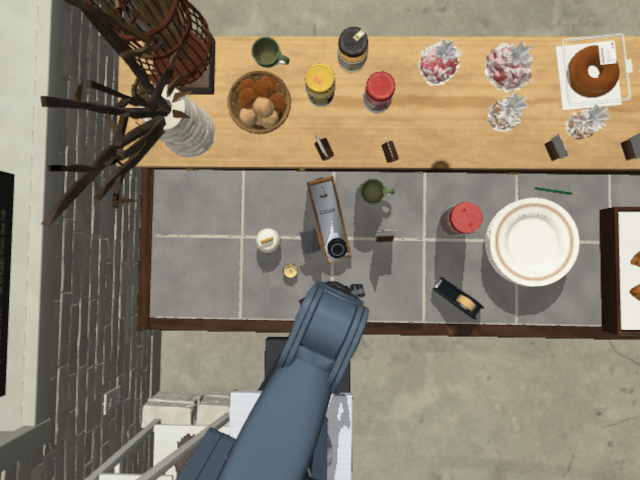

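The puck rests at the lip at (337,248) in the top view, about x -59 ± 3. Every bystander is at its starting pixel, and the hand is clear.

```bash
python3 -c "
from h import *
print(r.hand_in())"
```

```text
the job is handed in; nothing more can be done
None
```

The puck was released, trapped and eased down to the lip, and the job was handed in at about 8.3 s of the 40 s. No verdict was reported.

- **Release and trap:** One finger pressed the paddle to its stop, with a brief peak of about 15 N. The other finger caught the puck with its centre at roughly x +15, in the upper half of the chute. I held the paddle down until the puck had come to rest.
- **Easing down:** I led the finger down parallel to the floor, about 14 mm above it. Each picture on the way showed the puck directly behind the finger. Where the pressing finger left the paddle edge, the hand sped up briefly, covering about 14 mm in 0.25 s. The picture right after showed the puck still directly behind the finger.
- **Final position:** The puck rests at the lip. My rough measurement gave x -59, y -3, against about -56 expected, which is within the measuring error. It stayed put as the finger moved off and the hand lifted away.
- **Other checks:** The paddle is up again, the hand touches nothing, and the bystanders look unmoved in the before and after pictures. The tool tilted by 2–3 degrees during the moves, which had no visible effect.

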